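# Stand the loading weight over the hidden bearer of the drain cover

### The job

The thin slatted cover of the drain box is springy and is held up firmly by only one bearer, hidden somewhere underneath and running along the slats. First press gently along the cover with the closed fingertips to feel where it stops giving way; then stand the steel weight upright on the cover squarely over that bearer, so that the cover neither sags nor tips under it, and let go. Never press hard on the cover, do not let the weight push it down noticeably or bump it, and leave the bottle, jar and specimen where they are.

Things in the scene. Friction and masses are not known exactly. Their poses are not given: they have to be found in the camera images.
- deck: Low drain box, black walls, flat grey laminate cover. Origin: centre of its underside, on the bench; z up. The cover is 150 mm along the box's x and 336 mm along its y, upper face 45 mm above the origin: 24 slats, each 14 mm wide along y and running along x, set edge to edge (seams at y = 0, +-14, +-28 mm ...). Never press the cover with more than 15 N.
- cover (a point): Centre of the cover's upper face; axes as the box. Each slat is sprung on its own on soft foam and sinks straight down, about 4 mm per newton (a fingertip may press two or three at once), 13 mm at most; it springs back when released. The weight must never push the cover down more than 4 mm, nor bear on it with more than 30 N in all.
- range_neg (a point): Point on the cover's upper face at y = -110 mm, x = 0. The middle of one rigid steel bearer lies at an unknown place between here and range_pos, hidden under the cover: 12 mm wide along y, running along x under nearly the whole depth, 0.5 mm below the slats. It holds up only the one or two slats that lie over it; these give about 0.5 mm, then are hard.
- range_pos (a point): Point on the cover's upper face at y = +110 mm, x = 0: the other limit of where the middle of the bearer may lie.
- weight: Plain steel loading weight, about 0.87 kg: a square base plate 64 x 64 mm, 20 mm thick, with an upright round grip post 24 mm in diameter in its middle, 85 mm tall over all. Origin: centre of the underside; z points up along the post. It starts on the bench beside one short end of the drain box; its centre of mass lies on the post's axis.
- flask: White plastic bottle, 60 mm in diameter, 130 mm tall, standing on the bench beside the other short end of the drain box; origin at the centre of its underside. Leave it alone.
- jar: Small clear jar with a grey lid, 56 mm in diameter, 70 mm tall, beyond the drain box as seen from the robot (+x side); origin at the centre of its underside. Leave it alone.
- specimen: Black mounted specimen, a disc 40 mm in diameter, 22 mm tall, beyond the drain box as seen from the robot (+x side); origin at the centre of its underside. Leave it alone.
There are look-alikes about, which are no part of the job. Leave any pink look-alike of the weight alone.

How it is judged:
By the outcome, as a careful person would: the job done as asked, in the order asked, and still so for the second after the job is handed in, with the robot touching nothing.
It also fails if it takes over 72 s, if anything falls off the work surface, if the arm or the gripper's body presses on something with over 40 N, if the wrist force passes 120 N, or if a joint passes its speed limit or range.

### The arm

A 7-joint arm with a two-finger parallel gripper is mounted at the origin on the work surface. World frame = base frame: x ahead of the robot, y to its left, z up, the work surface at z = 0. Lengths are in mm, angles in rad, forces in N, time in s.
With the tool pointing down it reaches from about 400 to 850 mm from the base axis. Payload 6.9 kg.
Tool frame: the origin (TCP) lies midway between the tips of the shut fingers; the grasp point (between the pads) lies 19 mm behind it; z points along the fingers, x is the direction in which the jaws open and shut, and the axes are right-handed (so a half turn about z gives the same grasp; the last joint's range is limited). The gripper opens to 85 mm and grips with 20 to 120 N. Pads are 22 mm wide; open, the fingers measure 114 mm over their backs; the gripper's body (76 mm by 85 mm) begins 54 mm behind the grasp point. The pads swing forward as they close: fully open they stand 13 mm farther back than shut.
Start: joints at [-1.151, 0.507, -0.238, 1.5, 0.126, 1.149, -0.155], TCP at [192.941, 594.462, 231.275] pointing down, gripper open.
Joint ranges: [-3.08, 3.08], [-0.24, 2.05], [-1.43, 1.35], [0, 2.5], [-1.52, 4.66], [0.17, 1.96], [-2.89, 2.89]. Speed limits (rad/s): [2.39, 2.39, 3.14, 3.14, 3.14, 3.14, 3.14].

### API

Orientations are given as a 3x3 rotation matrix whose columns are the frame's x, y, z axes.
In Python, from rig import bot gives the robot as it stands. The module is installed in compiled form; this text tells all that it offers.
- The arm moves only by the tool arm_command, never from a script. Its argument "commands" is a list of rows, each a list of 4 numbers: the shift along the tool's x, y, z in m, then the turn about the tool's z in degrees. A call has 1 to 8 rows; each row is the pose to reach, as a shift and turn from the pose commanded when the call began, along the tool's axes at that moment; what a row does not reach only later rows make up. A row lasts 1/8 s, in which the tool goes at most 62.5 mm and 10.7 degrees, less where a joint would pass 70% of its speed; a pose out of reach is approached as far as the arm can. A call with a gripper value outside its range is refused whole. "grip" is the closure, from -1 (fully open) to 1 (shut), set as the call begins (left out, the last holds). The fingers move at their own pace and stop on an object; "force" is the grip in N (left out, the last holds). Time passes only in rows, so rows that repeat a pose let the fingers close. It gives the time, the measured TCP pose, the force and the opening at its end, in the units of the state.
- bot.read_state(): the state, without advancing time (a new reading comes with each control period).
- bot.camera(name): name is "side" or "top" or "wrist"; returns a dict with "image" (480x640x3 uint8, red, green, blue), "z_map" (480x640 float32, mm along the optical axis (not along the pixel's ray), 0 where there is no reading), "fx", "fy", "cx", "cy" (pixels), "R" (3x3) and "t" (3): a world point X has camera coordinates R X + t. Camera axes: x right, y down, z forward; pixel columns grow to the right and rows downward; lengths in mm; the calibration is good to about 2 mm. A picture is of the moment at which its call begins.
- bot.sign_off(): hands the job in, once; it reports no verdict.
The state is a dict: "time_s": time; "joints": joint angles; "joint_vel": joint speeds; "tau": joint torques, N m; "ee_pos": TCP position; "ee_rot": TCP orientation; "contact_force": force on the tool from outside, world axes, zero at the start; "ft_torque": the same for the moment, N m; "gripper_width": finger opening in mm.
Only numpy, scipy, OpenCV 4.12 (cv2) and the standard library are available. Lean on these libraries where they do the work, as an engineer would, in place of code of your own. Each camera call takes 0.05 s, during which the arm holds its last target.

## Working session

There is one attempt and no reset: what is moved stays moved. The work goes in short steps, Python scripts to look and compute and a tool call to move; the robot and the scene stay as the last step left them, time stands still between calls to the robot, and variables do not carry over. Pictures are saved under pics/ and viewed, and the job is handed in when it is done.

Besides the shell and the picture viewer there is one more tool, called after ">>>" as name(argument=value, ...) on one line, values as JSON. arm_command: Moves the arm, as the interface text tells. Its arguments: {"type":"object","properties":{"commands":{"type":"array"},"grip":{"type":"number"},"force":{"type":"number"}},"required":["commands"]}

```bash
mkdir -p pics; python3 - <<'E'
from rig import bot
import cv2,pickle
s=bot.read_state(); print(s)
for n in ("side","top","wrist"):
    c=bot.camera(n); pickle.dump(c,open(f"pics/{n}0.pkl","wb"))
    cv2.imwrite(f"pics/{n}0.png",c["image"][:,:,::-1]); print(n,c["fx"],c["fy"],c["cx"],c["cy"],c["R"],c["t"])
E
```

```text
{'time_s': 0.0, 'joints': array([-1.15148994,  0.50831076, -0.2374871 ,  1.50112835,  0.12569425,
        1.14885307, -0.15479489]), 'joint_vel': array([ 8.05470324e-04,  6.42245635e-04, -1.50273411e-03, -1.14889092e-04,
       -1.12676857e-03,  1.05719765e-03,  7.22956621e-05]), 'tau': array([ 2.63862667e-04, -6.20623040e+01, -2.18675315e+00, -2.49650502e+01,
        1.25623346e-02,  1.24217744e-02,  1.28974744e-05]), 'ee_pos': array([192.8663376 , 593.98884053, 230.44670127]), 'ee_rot': array([[ 3.08693692e-01,  9.51161377e-01, -4.88986104e-04],
       [ 9.51159960e-01, -3.08694076e-01, -1.64249339e-03],
       [-1.71322339e-03,  4.19233454e-05, -9.99998532e-01]]), 'contact_force': array([-0.25468379, -1.22208059,  0.14962861]), 'ft_torque': array([ 0.00471422,  0.03418093, -0.03550939]), 'gripper_width': 85.40742642584776}
side 492.58639015848814 492.58639015848814 325.7976398745412 231.8522291174093 [[-0.99710182 -0.07445478 -0.01563451]
 [-0.03982433  0.68590555 -0.72660003]
 [ 0.06482264 -0.72387158 -0.68688278]] [ 585.12507192   79.7038838  1102.28972729]
top 501.95820521993477 501.95820521993477 324.09769279507617 238.90585443247804 [[-0.02997735 -0.9994959   0.0104546 ]
 [-0.99754682  0.02925368 -0.06359692]
 [ 0.06325903 -0.01233542 -0.99792091]] [  -2.09261501  618.46799968 1122.90765314]
wrist 368.54991938715176 368.54991938715176 319.5871040218337 237.51379805965578 [[ 3.08820905e-01  9.51119790e-01 -8.91341546e-04]
 [ 9.02410986e-01 -2.92709233e-01  3.16189370e-01]
 [ 3.00473063e-01 -9.84502435e-02 -9.48695677e-01]] [-625.05661936  -39.82493517  379.63192438]
```

View pics/top0.png

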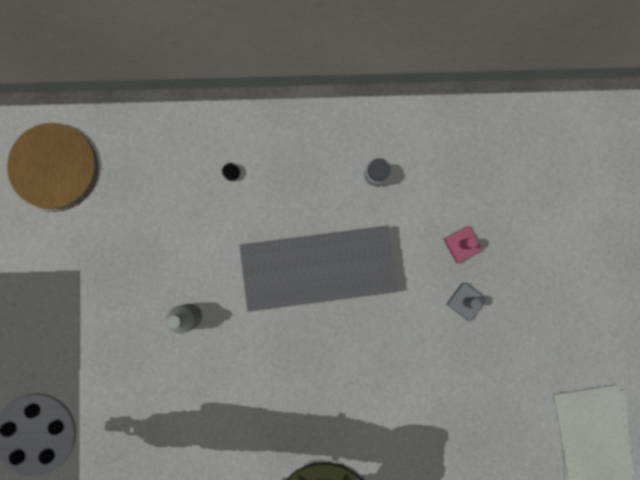

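View pics/side0.png

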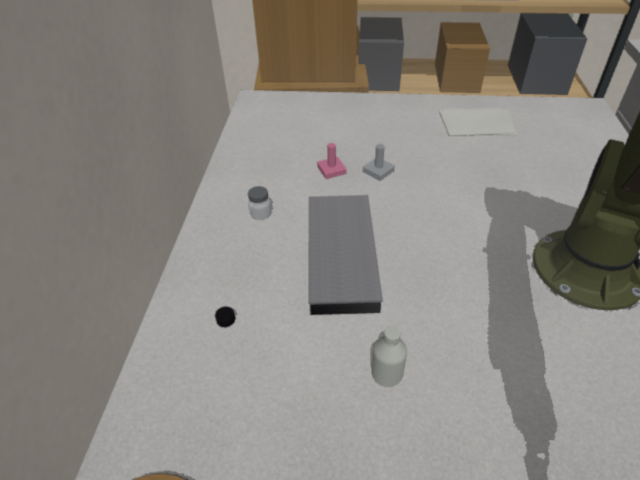

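View pics/wrist0.png

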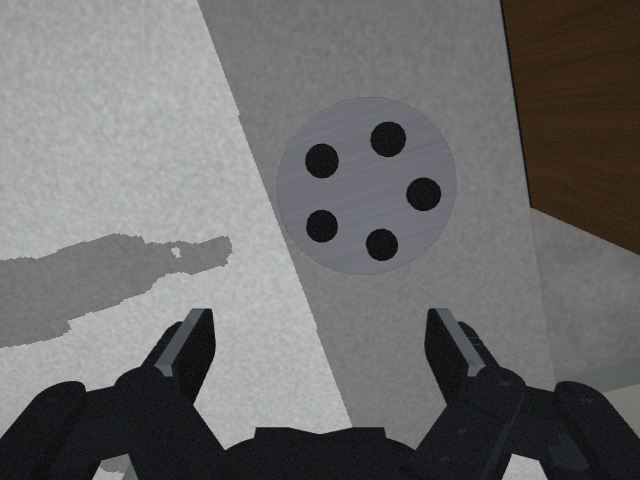

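```bash
cat > h.py <<'E'
import numpy as np,cv2
def world(c):
    v,u=np.mgrid[:480,:640]; z=c["z_map"].astype(float)
    P=np.stack([(u-c["cx"])/c["fx"]*z,(v-c["cy"])/c["fy"]*z,z],-1)
    W=(P-c["t"])@c["R"]; W[z==0]=np.nan; return W
def ray(c,u,v,zw):
    d=np.array([(u-c["cx"])/c["fx"],(v-c["cy"])/c["fy"],1])@c["R"]; o=-c["t"]@c["R"]
    return o+d*(zw-o[2])/d[2]
E
python3 - <<'E'
import pickle; from h import *
for n in ("top","side"):
    c=pickle.load(open(f"pics/{n}0.pkl","rb")); W=world(c)
    print(n,"bench z",np.nanmedian(W[200:220,300:305,2]) if n=="top" else '')
    m=(W[...,2]>32)&(W[...,2]<58)
    k,l,st,ce=cv2.connectedComponentsWithStats(m.astype(np.uint8))
    i=1+np.argmax(st[1:,4]); p=W[l==i]; r=cv2.minAreaRect(p[:,:2].astype(np.float32)); print(st[i],r,np.median(p[:,2])); print(cv2.boxPoints(r))
    # posts etc
    m=(W[...,2]>10)&(W[...,2]<140)
    k,l,st,ce=cv2.connectedComponentsWithStats(m.astype(np.uint8))
    for j in range(1,k):
        if 30<st[j,4]<6000:
            p=W[l==j]; t=p[p[:,2]>p[:,2].max()-8]; print(st[j],ce[j].round(),'mean',p.mean(0).round(),'top',t.mean(0).round(1),p[:,2].max().round())
    if n=="top":
        im=c["image"][220:340,400:520,::-1]; 
        cv2.imwrite("pics/crop_w.png",cv2.resize(im,(600,600),interpolation=cv2.INTER_CUBIC))
        im=c["image"][210:330,225:425,::-1]
        cv2.imwrite("pics/crop_d.png",cv2.resize(im,(800,480),interpolation=cv2.INTER_CUBIC))
    else:
        im=c["image"][130:330,280:420,::-1]; cv2.imwrite("pics/crop_s.png",cv2.resize(im,None,fx=3,fy=3,interpolation=cv2.INTER_CUBIC))
E
```

```text
top bench z 0.4132216914589947
[  240   225   159    87 10239] ((553.615966796875, -6.057891845703125), (150.4971466064453, 336.9454040527344), 5.792999267578125) 45.60373015131707
[[ 461.74692  153.95923]
 [ 495.75644 -181.26541]
 [ 645.485   -166.07501]
 [ 611.47546  169.14963]]
[364 158  27  28 565] [377. 171.] mean [ 762. -142.   61.] top [ 767.2 -146.5   72.3] 78.0
[222 162  18  18 254] [231. 171.] mean [781. 189.  22.] top [780.9 189.6  22.6] 28.0
[444 226  39  37 813] [463. 244.] mean [ 597. -334.   31.] top [ 598.  -337.2   86.1] 91.0
[447 282  40  39 831] [467. 301.] mean [ 469. -335.   32.] top [ 467.1 -340.    86.8] 93.0
[167 303  36  30 821] [184. 318.] mean [456. 281.  88.] top [453.3 290.7 130.5] 135.0
[   0  393   75   83 4181] [ 35. 434.] mean [203. 633.  15.] top [203.2 637.5  24.4] 30.0
[287 463  75  17 839] [324. 473.] mean [99. -4. 14.] top [ 90.3 -31.1  24. ] 29.0
side bench z 
[ 308  195   75  109 7242] ((551.9308471679688, -5.4037322998046875), (149.697998046875, 342.414794921875), 5.760720729827881) 43.69789101231713
[[ 460.27502  157.42612]
 [ 494.64465 -183.
[... 194 characters left out ...]
mean [ -444. -1140.    77.] top [ -445.  -1141.8   135.8] 140.0
[ 255   23  102   36 3410] [306.  41.] mean [  739. -1038.    77.] top [  741.5 -1038.    136. ] 140.0
[317 143  29  33 502] [331. 162.] mean [ 596. -328.   33.] top [ 596.8 -334.    82.4] 87.0
[363 144  32  34 497] [378. 163.] mean [ 467. -329.   33.] top [ 466.3 -335.2   82.5] 86.0
[248 186  23  32 607] [258. 201.] mean [ 762. -131.   48.] top [ 764.8 -140.7   68.4] 72.0
[214 306  21  19 297] [224. 315.] mean [779. 195.  20.] top [779.5 193.   20.9] 25.0
[ 371  326   36   60 1579] [389. 357.] mean [453. 309.  77.] top [451.7 294.7 128.2] 131.0
[133 473  54   7 261] [160. 477.] mean [811. 509.  14.] top [810.6 508.7  13.8] 18.0
```

View pics/crop_w.png

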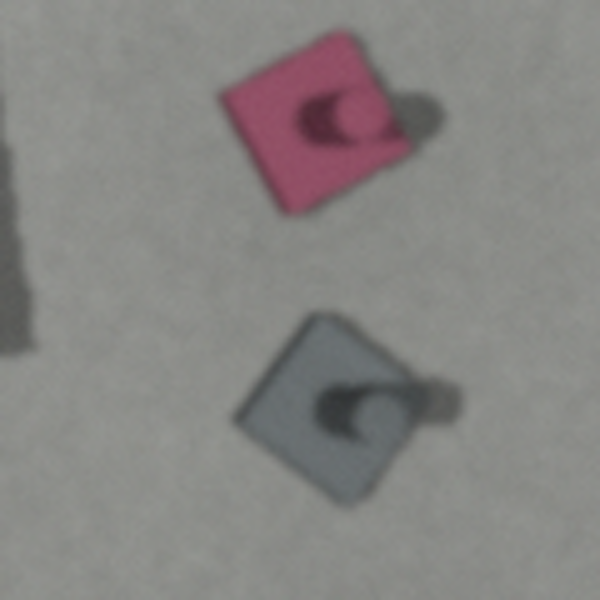

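View pics/crop_d.png

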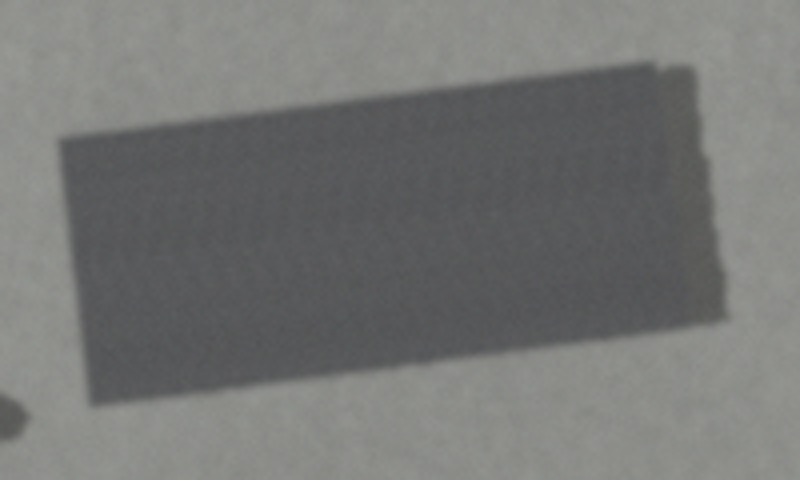

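View pics/crop_s.png

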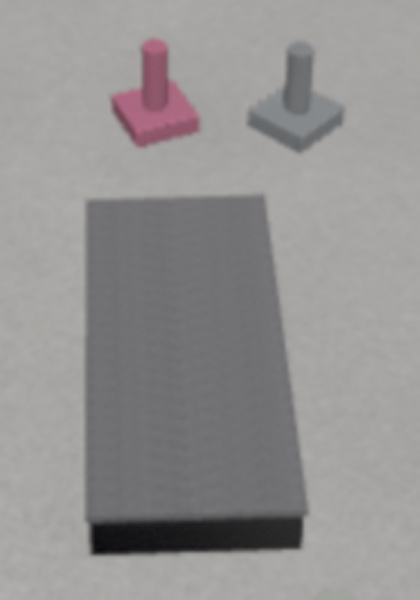

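Pixels: grey weight (467,301) in the top view, pink look-alike (463,244). The grey steel one is the described weight. The cover is at (240–406, 226–310), yaw about 5.8°; the bottle is at (183,318) near the opposite end.

```bash
cat >> h.py <<'E'
C=np.array([552.8,-5.7]); YAW=np.deg2rad(5.8)
def d2w(x,y): 
    return C+np.array([np.cos(YAW)*x-np.sin(YAW)*y,np.sin(YAW)*x+np.cos(YAW)*y])
def shift(s,target,yawx=None):
    R=s["ee_rot"]; d=R.T@(np.array(target)-s["ee_pos"])/1000
    a=np.degrees(np.arctan2(R[1,0],R[0,0]))
    print("shift",d.round(4),"yaw",a.round(2),"turn",None if yawx is None else -(yawx-a))
E
python3 - <<'E'
from h import *; from rig import bot
s=bot.read_state(); p=d2w(0,110); print(p); shift(s,[*p,230.4],95.8)
E
```

```text
[541.68380731 103.73687797]
shift [-0.3587  0.4831  0.0007] yaw 72.02 turn -23.778741531792434
```

>>> arm_command(commands=[[-0.036,0.048,0,-3],[-0.072,0.097,0,-6],[-0.108,0.145,0,-9],[-0.144,0.193,0,-12],[-0.179,0.242,0,-15],[-0.215,0.29,0,-18],[-0.251,0.338,0,-21],[-0.287,0.386,0,-23.8]], grip=1, force=30)

```text
time_s: 1.15
ee_pos: [472.3, 200.6, 231.3]
ee_rot: [[-0.103, 0.995, 0.0], [0.995, 0.103, 0.0], [0.0, 0.0, -1.0]]
contact_force: [1.7, -0.3, 0.0]
gripper_width: 0.2
```

```bash
python3 - <<'E'
from h import *; from rig import bot
s=bot.read_state(); p=d2w(0,110); shift(s,[*p,80],95.8); print(s["contact_force"],s["gripper_width"],s["time_s"],s["joint_vel"].round(2))
E
```

```text
shift [-0.1035  0.059   0.1513] yaw 95.92 turn 0.12235372630790664
[ 1.6695844  -0.2731656   0.03439089] 0.18730242633979693 1.15 [ 0.86  0.12  0.08 -0.18 -0.01  0.06  1.33]
```

>>> arm_command(commands=[[-0.052,0.03,0,0],[-0.103,0.059,0.01,0.1],[-0.103,0.059,0.06,0.1],[-0.103,0.059,0.11,0.1],[-0.103,0.059,0.15,0.1],[-0.103,0.059,0.165,0.1],[-0.103,0.059,0.17,0.1],[-0.103,0.059,0.17,0.1]])

```text
time_s: 2.15
ee_pos: [541.4, 106.1, 62.2]
ee_rot: [[-0.1, 0.995, 0.002], [0.995, 0.1, 0.0], [0.0, 0.002, -1.0]]
contact_force: [0.4, 0.1, -0.5]
gripper_width: -0.1
```

```bash
python3 - <<'E'
from h import *; from rig import bot
s=bot.read_state(); p=d2w(0,110); shift(s,[*p,45],95.8); print(s["ee_pos"],s["contact_force"],s["time_s"],s["joint_vel"].round(2))
c=bot.camera("wrist"); cv2.imwrite("pics/wr1.png",c["image"][:,:,::-1])
E
```

```text
shift [-0.0023  0.0001  0.0172] yaw 95.72 turn -0.07746346943396532
[541.36524342 106.05731222  62.24179754] [ 0.36323005  0.09475959 -0.48506612] 2.15 [ 0.   -0.02  0.   -0.   -0.    0.   -0.  ]
```

View pics/wr1.png

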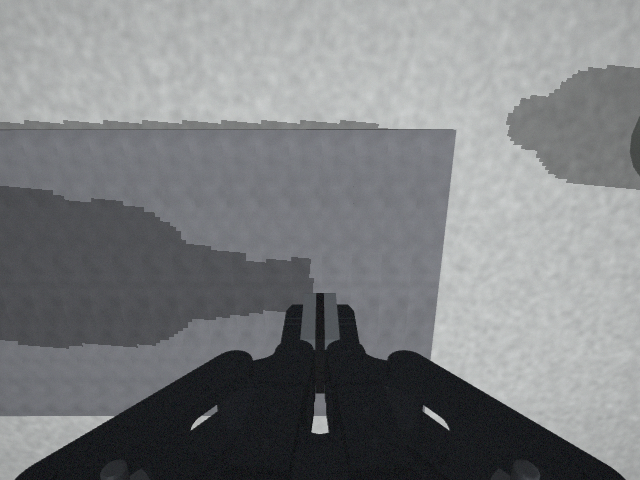

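>>> arm_command(commands=[[-0.002,0,0.01,0],[-0.002,0,0.015,0],[-0.002,0,0.018,0],[-0.002,0,0.018,0]])

```text
time_s: 2.7
ee_pos: [540.7, 103.7, 43.1]
ee_rot: [[-0.1, 0.995, -0.0], [0.995, 0.1, -0.0], [-0.0, -0.001, -1.0]]
contact_force: [-0.4, -0.3, 0.8]
gripper_width: -0.0
```

>>> arm_command(commands=[[0,0,0.001,0],[0,0,0.002,0],[0,0,0.002,0]])

```text
time_s: 3.08
ee_pos: [540.8, 103.8, 41.3]
ee_rot: [[-0.1, 0.995, -0.0], [0.995, 0.1, -0.0], [-0.0, -0.0, -1.0]]
contact_force: [-1.6, -1.1, 2.8]
gripper_width: 0.1
```

>>> arm_command(commands=[[0,0,-0.008,0],[-0.02,0,-0.008,0],[-0.02,0,-0.003,0],[-0.02,0,-0.0015,0],[-0.02,0,-0.0015,0]])

```text
time_s: 3.7
ee_pos: [543.5, 82.9, 44.3]
ee_rot: [[-0.099, 0.995, 0.002], [0.995, 0.099, -0.002], [-0.002, 0.002, -1.0]]
contact_force: [-3.2, -6.7, 16.8]
gripper_width: 0.0
```

>>> arm_command(commands=[[0,0,-0.0065,0],[-0.02,0,-0.0065,0],[-0.02,0,-0.001,0],[-0.02,0,0,0],[-0.02,0,0,0]])

```text
time_s: 4.32
ee_pos: [545.2, 63.2, 44.5]
ee_rot: [[-0.098, 0.995, 0.001], [0.995, 0.098, -0.002], [-0.002, 0.001, -1.0]]
contact_force: [-5.3, -6.5, 24.3]
gripper_width: -0.1
```

>>> arm_command(commands=[[0,0,-0.0065,0],[-0.02,0,-0.0065,0],[-0.02,0,-0.001,0],[-0.02,0,0,0],[-0.02,0,0,0]])

```text
time_s: 4.95
ee_pos: [546.6, 44.6, 42.4]
ee_rot: [[-0.1, 0.995, -0.001], [0.995, 0.1, -0.0], [-0.0, -0.001, -1.0]]
contact_force: [-0.2, -2.4, 1.2]
gripper_width: 0.3
```

>>> arm_command(commands=[[0,0,-0.0065,0],[-0.02,0,-0.0065,0],[-0.02,0,-0.001,0],[-0.02,0,0,0],[-0.02,0,0,0]])

```text
time_s: 5.58
ee_pos: [548.6, 25.2, 42.7]
ee_rot: [[-0.101, 0.995, -0.0], [0.995, 0.101, 0.0], [0.001, -0.0, -1.0]]
contact_force: [-0.6, -0.3, 1.6]
gripper_width: -0.1
```

Two of those taps read about 17 N and 24 N on the hard spot, over the 15 N limit. I had queued the taps without reading each one first. From here I take single taps, much shallower, reading each one.

>>> arm_command(commands=[[0,0,-0.006,0],[0.027,0,-0.006,0],[0.027,0,-0.006,0],[0.027,0,-0.006,0],[0.027,0,-0.006,0]])

```text
time_s: 6.2
ee_pos: [546.1, 50.2, 48.8]
ee_rot: [[-0.099, 0.995, -0.0], [0.995, 0.099, -0.001], [-0.001, -0.0, -1.0]]
contact_force: [-0.6, -0.0, 0.2]
gripper_width: 0.1
```

```bash
cat >> h.py <<'E'
def dk(s):
    v=s["ee_pos"][:2]-C; c,n=np.cos(YAW),np.sin(YAW)
    return np.array([c*v[0]+n*v[1],-n*v[0]+c*v[1]]).round(2)
E
python3 - <<'E'
from h import *; from rig import bot
s=bot.read_state(); print(dk(s),s["ee_pos"],s["contact_force"],s["joint_vel"].round(3))
E
```

```text
[-0.98 56.29] [546.13713733  50.20243189  48.81687517] [-0.60573537 -0.03302633  0.22419117] [ 0.005  0.001 -0.003  0.    -0.002 -0.003 -0.004]
```

>>> arm_command(commands=[[0,0,0.003,0],[0,0,0.0042,0],[0,0,0.0047,0],[0,0,0.0047,0]])

```text
time_s: 6.7
ee_pos: [546.1, 50.6, 44.6]
ee_rot: [[-0.099, 0.995, 0.0], [0.995, 0.099, -0.0], [-0.0, 0.0, -1.0]]
contact_force: [-2.2, -1.0, 7.8]
gripper_width: 0.1
```

>>> arm_command(commands=[[0,0,-0.004,0],[0.02,0,-0.0045,0],[0.04,0,-0.0045,0],[0.04,0,-0.003,0],[0.04,0,-0.001,0],[0.04,0,-0.0003,0],[0.04,0,-0.0003,0]])

```text
time_s: 7.58
ee_pos: [542.2, 89.9, 44.3]
ee_rot: [[-0.098, 0.995, -0.0], [0.995, 0.098, -0.001], [-0.001, -0.0, -1.0]]
contact_force: [-0.0, -0.5, 0.9]
gripper_width: 0.3
```

```bash
python3 - <<'E'
from h import *; from rig import bot
s=bot.read_state(); print(dk(s),s["ee_pos"],s["contact_force"],s["joint_vel"].round(3))
E
```

```text
[-0.89 96.23] [542.1904432   89.94439219  44.30035435] [-0.04051384 -0.49439952  0.85259938] [-0.002 -0.003 -0.003 -0.001 -0.002  0.002 -0.001]
```

>>> arm_command(commands=[[0,0,-0.004,0],[-0.0035,0,-0.004,0],[-0.0035,0,-0.002,0],[-0.0035,0,0,0],[-0.0035,0,0,0]])

```text
time_s: 8.2
ee_pos: [542.4, 87.4, 44.2]
ee_rot: [[-0.1, 0.995, -0.0], [0.995, 0.1, -0.0], [-0.0, -0.0, -1.0]]
contact_force: [0.2, -0.2, 1.5]
gripper_width: 0.1
```

```bash
python3 - <<'E'
from h import *; from rig import bot
s=bot.read_state(); print(dk(s),s["ee_pos"],s["contact_force"],s["joint_vel"].round(3))
E
```

```text
[-0.93 93.67] [542.40483838  87.39279348  44.17835266] [ 0.22181596 -0.24553264  1.45441614] [-0.002 -0.003 -0.    -0.003 -0.002  0.005  0.002]
```

>>> arm_command(commands=[[0,0,-0.004,0],[-0.0025,0,-0.004,0],[-0.0025,0,-0.002,0],[-0.0025,0,0,0],[-0.0025,0,0,0]])

```text
time_s: 8.82
ee_pos: [542.8, 84.9, 44.5]
ee_rot: [[-0.1, 0.995, 0.0], [0.995, 0.1, -0.0], [-0.0, 0.0, -1.0]]
contact_force: [-0.4, 0.7, 3.8]
gripper_width: 0.2
```

```bash
python3 - <<'E'
from h import *; from rig import bot
s=bot.read_state(); print(dk(s),s["ee_pos"],s["contact_force"],s["joint_vel"].round(3))
E
```

```text
[-0.84 91.13] [542.75612397  84.87631008  44.46648239] [-0.41724408  0.69541514  3.81965588] [-0.    -0.001 -0.001 -0.001 -0.001  0.001  0.001]
```

>>> arm_command(commands=[[0,0,-0.004,0],[-0.02,0,-0.005,0],[-0.0375,0,-0.005,0],[-0.0375,0,-0.003,0],[-0.0375,0,-0.001,0],[-0.0375,0,0,0],[-0.0375,0,0,0]])

```text
time_s: 9.7
ee_pos: [546.3, 48.4, 44.6]
ee_rot: [[-0.101, 0.995, -0.0], [0.995, 0.101, 0.0], [0.0, -0.0, -1.0]]
contact_force: [-0.3, 0.2, 3.9]
gripper_width: 0.1
```

```bash
python3 - <<'E'
from h import *; from rig import bot
s=bot.read_state(); print(dk(s),s["ee_pos"],s["contact_force"],s["joint_vel"].round(3))
E
```

```text
[-1.02 54.52] [546.27999359  48.44193151  44.5882535 ] [-0.28303721  0.21010837  3.94540644] [ 0.002  0.     0.001  0.001 -0.001 -0.002 -0.001]
```

>>> arm_command(commands=[[0,0,-0.004,0],[-0.002,0,-0.004,0],[-0.002,0,-0.002,0],[-0.002,0,0,0],[-0.002,0,0,0]])

```text
time_s: 10.32
ee_pos: [546.7, 45.6, 44.5]
ee_rot: [[-0.1, 0.995, 0.0], [0.995, 0.1, -0.0], [-0.0, 0.0, -1.0]]
contact_force: [-1.6, -0.7, 4.0]
gripper_width: -0.0
```

```bash
python3 - <<'E'
from h import *; from rig import bot
s=bot.read_state(); print(dk(s),s["ee_pos"],s["contact_force"],s["joint_vel"].round(3))
E
```

```text
[-0.9  51.69] [546.67894655  45.63040821  44.51956329] [-1.6247222  -0.71002066  4.03330242] [-0.001  0.    -0.001  0.    -0.002 -0.001  0.   ]
```

>>> arm_command(commands=[[0,0,-0.004,0],[-0.002,0,-0.004,0],[-0.002,0,-0.002,0],[-0.002,0,0,0],[-0.002,0,0,0]])

```text
time_s: 10.95
ee_pos: [546.8, 43.5, 44.1]
ee_rot: [[-0.1, 0.995, -0.0], [0.995, 0.1, -0.0], [-0.0, -0.0, -1.0]]
contact_force: [0.1, 0.6, 0.3]
gripper_width: 0.0
```

```bash
python3 - <<'E'
from h import *; from rig import bot
s=bot.read_state(); print(dk(s),s["ee_pos"],s["contact_force"],s["joint_vel"].round(3))
E
```

```text
[-1.04 49.61] [546.75212469  43.54680629  44.11797242] [0.10980657 0.6361558  0.34192755] [ 0.001 -0.002 -0.001 -0.001 -0.001  0.007 -0.   ]
```

```bash
python3 - <<'E'
import pickle; from h import *
for n,ctr in (("top",(467,301)),("side",(378,163))):
    c=pickle.load(open(f"pics/{n}0.pkl","rb")); W=world(c)
    v,u=np.mgrid[:480,:640]
    m=(abs(u-ctr[0])<30)&(abs(v-ctr[1])<30)
    hsv=cv2.cvtColor(c["image"],cv2.COLOR_RGB2HSV)
    k=m&(W[...,2]>12)&(W[...,2]<28)
    p=W[k][:,:2].astype(np.float32); print(n,k.sum(),cv2.minAreaRect(p))
    k=m&(W[...,2]>76)&(W[...,2]<95); p=W[k]; print(k.sum(),(p[:,:2].min(0)+p[:,:2].max(0))/2)
c=pickle.load(open("pics/top0.pkl","rb"))
# crop corners -> px
q=[(322,310),(425,392),(348,507),(234,420)]
P=np.array([ray(c,400+x/5-.4,220+y/5-.4,20)[:2] for x,y in q]); print(P.round(1),P.mean(0))
for i in range(4):
    d=P[(i+1)%4]-P[i]; print(np.hypot(*d).round(1),np.degrees(np.arctan2(d[1],d[0])).round(1))
print(ray(c,400+381/5,220+415/5,85))
c=pickle.load(open("pics/side0.pkl","rb"))
print(ray(c,280+300/3-.3,130+46/3-.3,85))
E
```

```text
top 644 ((467.7352294921875, -339.9939880371094), (65.0561294555664, 64.80728149414062), 50.6455192565918)
105 [ 467.49170878 -339.36056616]
side 300 ((467.3185729980469, -336.76751708984375), (67.28801727294922, 67.01998138427734), 54.83420181274414)
47 [ 466.37064015 -335.9940219 ]
[[ 511.7 -335. ]
 [ 473.3 -380. ]
 [ 422.8 -342.5]
 [ 463.4 -292.7]] [ 467.79795445 -337.54301629]
59.2 -130.5
62.9 143.4
64.3 50.8
64.2 -41.2
[ 467.39517986 -340.17568909   85.        ]
[ 466.00201934 -337.97341626   85.        ]
```

```bash
python3 - <<'E'
from h import *; from rig import bot
s=bot.read_state(); print(s["joints"].round(2)); shift(s,[467,-338,160],50.6)
E
```

```text
[-0.01  0.61 -0.17  1.93  0.17  0.62  1.38]
shift [-0.3717 -0.1174 -0.1158] yaw 95.72 turn 45.115998004463016
```

>>> arm_command(commands=[[0,0,-0.05,0],[-0.02,-0.006,-0.1,3],[-0.075,-0.022,-0.115,10],[-0.13,-0.04,-0.116,18],[-0.185,-0.057,-0.116,26],[-0.24,-0.074,-0.116,33],[-0.295,-0.092,-0.116,40],[-0.34,-0.107,-0.116,45.1]], grip=-1)

```text
time_s: 11.95
ee_pos: [473.3, -307.6, 160.4]
ee_rot: [[0.638, 0.77, -0.0], [0.77, -0.638, -0.0], [-0.0, 0.0, -1.0]]
contact_force: [1.3, -0.0, -0.4]
gripper_width: 85.2
```

```bash
python3 - <<'E'
from h import *; from rig import bot
s=bot.read_state(); print(s["ee_pos"],s["joint_vel"].round(2),s["joints"].round(2)); shift(s,[467,-338,160],50.6)
E
```

```text
[ 473.33067867 -307.62622761  160.40739038] [ 0.5   0.17  0.21 -0.3  -0.14  0.14  0.08] [ 0.51  0.48  0.04  1.77 -0.02  0.9   1.44]
shift [-0.0274  0.0145  0.0004] yaw 50.36 turn -0.24331190937628122
```

>>> arm_command(commands=[[-0.015,0.008,0,0],[-0.0275,0.0145,0,-0.2],[-0.0275,0.0145,0,-0.2],[-0.0275,0.0145,0,-0.2]])

```text
time_s: 12.45
ee_pos: [468.7, -334.2, 160.4]
ee_rot: [[0.63, 0.777, 0.0], [0.777, -0.63, 0.001], [0.001, -0.0, -1.0]]
contact_force: [0.8, 0.2, 0.2]
gripper_width: 85.7
```

```bash
python3 - <<'E'
from h import *; from rig import bot
s=bot.read_state(); print(s["ee_pos"])
c=bot.camera("wrist"); cv2.imwrite("pics/wr2.png",c["image"][:,:,::-1])
W=world(c); k=(W[...,2]>12)&(W[...,2]<28)&(np.hypot(W[...,0]-467,W[...,1]+338)<55)
print(k.sum(),cv2.minAreaRect(W[k][:,:2].astype(np.float32)))
k=(W[...,2]>78)&(W[...,2]<92)&(np.hypot(W[...,0]-467,W[...,1]+338)<25)
print(k.sum(),cv2.minEnclosingCircle(W[k][:,:2].astype(np.float32)),np.median(W[k][:,2]))
shift(s,[467,-338,40],50.6)
E
```

```text
[ 468.73932764 -334.1703034   160.36315988]
4682 ((464.7947998046875, -337.7442321777344), (64.08789825439453, 64.03085327148438), 51.02302169799805)
1063 ((464.9925537109375, -337.7007751464844), 11.999608993530273) 83.73195114060825
shift [-0.0042  0.0011  0.1204] yaw 50.95 turn 0.3499719751450385
```

View pics/wr2.png

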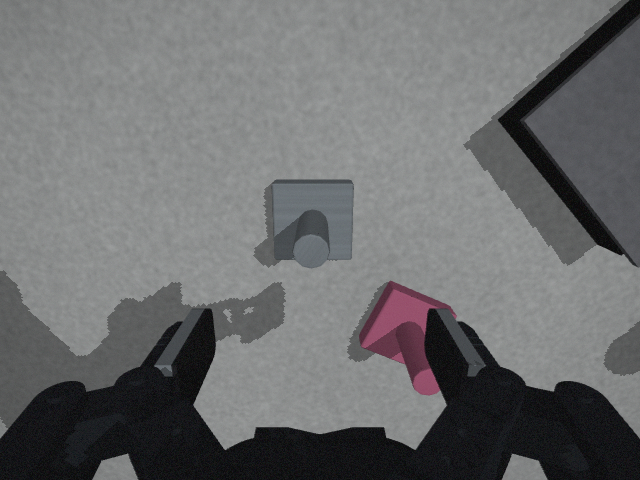

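The wrist view shows the grey weight squared to the view at (312,220), post top at (312,250); the pink one at (408,340) lies clear of the fingers' path.

>>> arm_command(commands=[[-0.005,0,0,0],[-0.005,0,0.03,0],[-0.005,0,0.06,0],[-0.005,0,0.09,0],[-0.005,0,0.11,0],[-0.005,0,0.12,0],[-0.005,0,0.12,0]])

```text
time_s: 13.38
ee_pos: [464.7, -339.4, 40.1]
ee_rot: [[0.632, 0.775, -0.001], [0.775, -0.632, 0.0], [-0.0, -0.001, -1.0]]
contact_force: [-0.6, -0.6, -0.2]
gripper_width: 84.8
```

```bash
python3 - <<'E'
from h import *; from rig import bot
s=bot.read_state(); shift(s,[465.5,-338,40],51.0);print(s["contact_force"])
c=bot.camera("wrist"); cv2.imwrite("pics/wr3.png",c["image"][:,:,::-1])
E
```

```text
shift [ 0.0016 -0.0003  0.0001] yaw 50.84 turn -0.16344163679298873
[-0.64258007 -0.60656463 -0.17226711]
```

View pics/wr3.png

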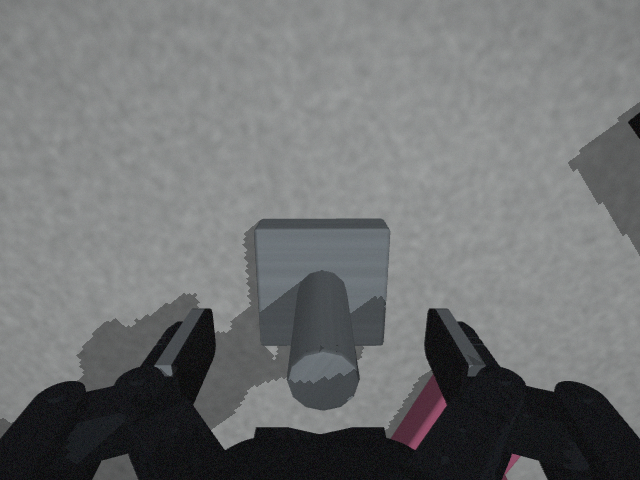

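The post stands centred between the jaws at about (322,340), so I close.

>>> arm_command(commands=[[0.0005,0,0,0],[0.0005,0,0,0],[0.0005,0,0,0],[0.0005,0,0,0],[0.0005,0,0,0],[0.0005,0,0,0]], grip=1, force=60)

```text
time_s: 14.18
ee_pos: [465.6, -339.1, 40.8]
ee_rot: [[0.631, 0.775, 0.001], [0.775, -0.631, -0.0], [0.0, 0.001, -1.0]]
contact_force: [0.3, 2.7, 6.3]
gripper_width: 22.5
```

>>> arm_command(commands=[[0,0,-0.005,0],[0,0,-0.015,0],[0,0,-0.03,0],[0,0,-0.06,0],[0,0,-0.09,0],[0,0,-0.12,0],[0,0,-0.12,0]])

```text
time_s: 15.05
ee_pos: [466.3, -340.3, 163.2]
ee_rot: [[0.632, 0.775, 0.005], [0.775, -0.632, -0.003], [0.0, 0.006, -1.0]]
contact_force: [0.1, -0.4, -9.2]
gripper_width: 22.6
```

```bash
python3 - <<'E'
from h import *; from rig import bot
s=bot.read_state(); print(s["ee_pos"],s["contact_force"],s["gripper_width"],s["joints"].round(2))
p=d2w(0,71.5); print(p); shift(s,[*p,160],95.8)
c=bot.camera("side"); cv2.imwrite("pics/s4.png",c["image"][:,:,::-1])
E
```

```text
[ 466.33957197 -340.29972133  163.17278042] [ 0.09869434 -0.3621214  -9.18697692] 22.6031283291291 [ 0.56  0.49  0.04  1.73 -0.02  0.91  1.5 ]
[545.57447475  65.43397068]
shift [ 0.3645 -0.195   0.0022] yaw 50.8 turn -44.99596706985947
```

View pics/s4.png

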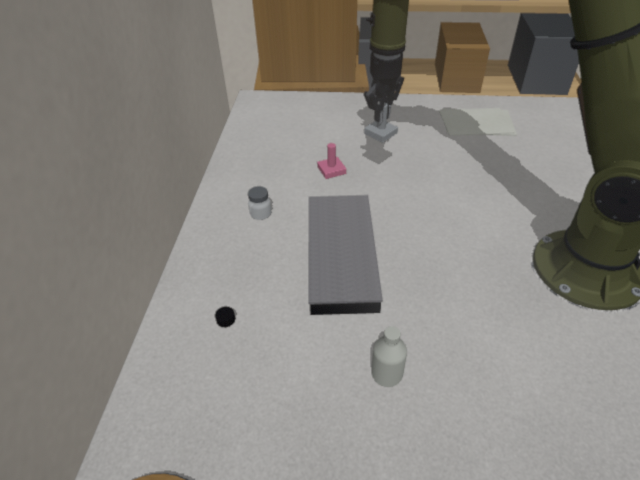

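>>> arm_command(commands=[[0.025,-0.013,0,-3],[0.07,-0.037,0,-9],[0.12,-0.064,0,-15],[0.17,-0.091,0,-21],[0.22,-0.118,0,-27],[0.27,-0.144,0,-34],[0.315,-0.169,0,-40],[0.345,-0.185,0,-45]])

```text
time_s: 16.1
ee_pos: [538.5, 49.3, 158.9]
ee_rot: [[-0.109, 0.994, -0.003], [0.994, 0.109, 0.001], [0.002, -0.003, -1.0]]
contact_force: [0.4, -0.8, -9.0]
gripper_width: 22.4
```

>>> arm_command(commands=[[0.002,0.003,0.01,0],[0.002,0.003,0.02,0],[0.002,0.003,0.03,0],[0.002,0.003,0.035,0],[0.002,0.003,0.035,0]])

```text
time_s: 16.73
ee_pos: [542.2, 46.7, 124.9]
ee_rot: [[-0.1, 0.995, -0.001], [0.995, 0.1, -0.0], [-0.0, -0.001, -1.0]]
contact_force: [-1.2, -0.1, -8.2]
gripper_width: 22.5
```

```bash
python3 - <<'E'
from h import *; from rig import bot
s=bot.read_state(); print(s["ee_pos"],dk(s),s["contact_force"],s["gripper_width"])
p=d2w(0,71.5); print(p); shift(s,[*p,92],95.8)
E
```

```text
[542.21392291  46.68738723 124.92422097] [-5.24 53.19] [-1.20494786 -0.14093434 -8.23191097] 22.455335446606625
[545.57447475  65.43397068]
shift [0.0183 0.0053 0.0329] yaw 95.76 turn -0.03962896769515112
```

>>> arm_command(commands=[[0.01,0.003,0,0],[0.0183,0.005,0.005,0],[0.0183,0.005,0.02,0],[0.0183,0.005,0.03,0],[0.0183,0.005,0.03,0],[0.0183,0.005,0.03,0]])

```text
time_s: 17.48
ee_pos: [545.8, 65.8, 95.4]
ee_rot: [[-0.101, 0.995, -0.0], [0.995, 0.101, -0.0], [-0.0, -0.0, -1.0]]
contact_force: [0.9, -0.0, -8.7]
gripper_width: 22.8
```

```bash
python3 - <<'E'
from h import *; from rig import bot
s=bot.read_state(); print(s["ee_pos"],dk(s),s["contact_force"],s["gripper_width"])
p=d2w(0,71.5); shift(s,[*p,92],95.8)
c=bot.camera("side"); W=world(c); 
cv2.imwrite("pics/s5.png",cv2.resize(c["image"][150:350,270:430,::-1],None,fx=3,fy=3,interpolation=cv2.INTER_CUBIC))
E
```

```text
[545.78358327  65.8089558   95.36418985] [ 0.25 71.85] [ 0.8911674  -0.03014704 -8.70940995] 22.82924143529323
shift [-0.0004 -0.0002  0.0034] yaw 95.8 turn -0.002122712120325332
```

View pics/s5.png

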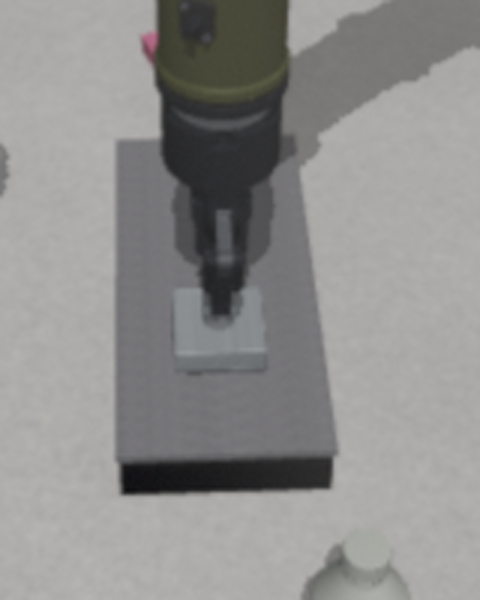

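The side view shows the weight hanging squarely over the cover at (220,330), clear of the bottle. I lower it slowly.

>>> arm_command(commands=[[-0.0003,0,0.002,0],[-0.0003,0,0.004,0],[-0.0003,0,0.006,0],[-0.0003,0,0.007,0],[-0.0003,0,0.0075,0],[-0.0003,0,0.0075,0]])

```text
time_s: 18.27
ee_pos: [545.7, 65.7, 87.9]
ee_rot: [[-0.101, 0.995, -0.0], [0.995, 0.101, -0.0], [-0.0, -0.0, -1.0]]
contact_force: [-0.3, -1.1, -9.2]
gripper_width: 22.9
```

>>> arm_command(commands=[[0,0,0.0005,0],[0,0,0.001,0],[0,0,0.001,0]])

```text
time_s: 18.65
ee_pos: [545.6, 65.7, 86.8]
ee_rot: [[-0.101, 0.995, -0.0], [0.995, 0.101, -0.0], [-0.0, -0.0, -1.0]]
contact_force: [0.1, 0.1, -9.0]
gripper_width: 22.5
```

>>> arm_command(commands=[[0,0,0.0005,0],[0,0,0.001,0],[0,0,0.001,0]])

```text
time_s: 19.02
ee_pos: [545.7, 65.8, 85.9]
ee_rot: [[-0.101, 0.995, -0.0], [0.995, 0.101, -0.0], [-0.0, -0.0, -1.0]]
contact_force: [0.7, -0.8, -9.3]
gripper_width: 22.9
```

>>> arm_command(commands=[[0,0,0.0004,0],[0,0,0.0005,0],[0,0,0.0005,0]])

```text
time_s: 19.4
ee_pos: [545.7, 65.7, 85.5]
ee_rot: [[-0.101, 0.995, 0.0], [0.995, 0.101, -0.0], [-0.0, 0.0, -1.0]]
contact_force: [-0.6, -0.1, -7.5]
gripper_width: 22.7
```

>>> arm_command(commands=[[0,0,0.0004,0],[0,0,0.0005,0],[0,0,0.0005,0]])

```text
time_s: 19.77
ee_pos: [545.7, 65.8, 85.3]
ee_rot: [[-0.101, 0.995, 0.0], [0.995, 0.101, -0.0], [-0.0, 0.0, -1.0]]
contact_force: [-2.9, 0.6, -0.2]
gripper_width: 22.5
```

Its weight is taken, on a hard support. I open the jaws.

>>> arm_command(commands=[[0,0,0,0],[0,0,0,0],[0,0,0,0],[0,0,0,0]], grip=0.2)

```text
time_s: 20.27
ee_pos: [545.9, 65.8, 85.0]
ee_rot: [[-0.101, 0.995, 0.0], [0.995, 0.101, 0.0], [0.0, 0.0, -1.0]]
contact_force: [0.8, -0.4, 0.0]
gripper_width: 34.1
```

```bash
python3 - <<'E'
from h import *; from rig import bot
s=bot.read_state(); print(s["ee_pos"],dk(s),s["contact_force"],s["gripper_width"])
c=bot.camera("wrist"); cv2.imwrite("pics/wr6.png",c["image"][:,:,::-1])
E
```

```text
[545.87232205  65.79185663  84.98486753] [ 0.33 71.83] [ 0.76409434 -0.44992082  0.01438146] 34.13901925805403
```

View pics/wr6.png

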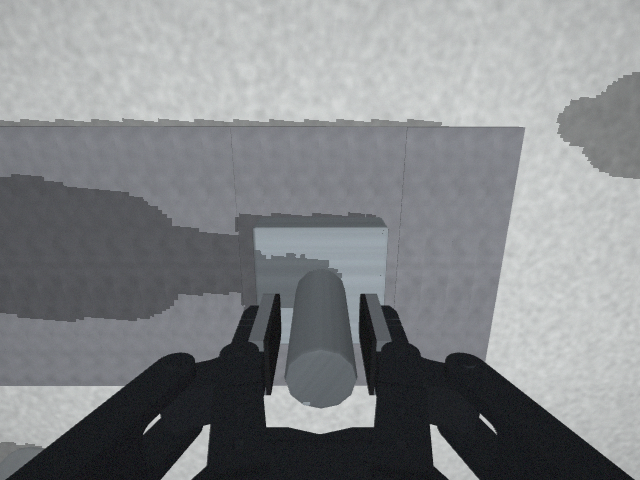

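The weight stands free and upright. The faint seams at columns 233 and 405, where the cover steps down slightly, lie evenly about the plate (254–387), so it is centred. I open fully and withdraw.

>>> arm_command(commands=[[0,0,0,0],[0,0,0,0],[0,0,0,0],[0,0,-0.01,0],[0,0,-0.03,0],[0,0,-0.06,0],[0,0,-0.1,0],[0,0,-0.13,0]], grip=-0.4)

```text
time_s: 21.32
ee_pos: [545.9, 65.9, 217.3]
ee_rot: [[-0.101, 0.995, 0.002], [0.995, 0.101, 0.0], [0.0, 0.002, -1.0]]
contact_force: [0.4, -0.1, 0.2]
gripper_width: 59.4
```

>>> arm_command(commands=[[-0.04,-0.03,-0.02,0],[-0.09,-0.06,-0.02,0],[-0.14,-0.09,-0.02,0],[-0.19,-0.1,-0.02,0],[-0.22,-0.1,-0.02,0],[-0.22,-0.1,-0.02,0],[-0.22,-0.1,-0.02,0]])

```text
time_s: 22.2
ee_pos: [468.6, -162.3, 235.2]
ee_rot: [[-0.102, 0.995, 0.0], [0.995, 0.102, 0.001], [0.001, 0.0, -1.0]]
contact_force: [-0.3, -0.0, 0.2]
gripper_width: 60.0
```

```bash
python3 - <<'E'
from h import *; from rig import bot
s=bot.read_state(); print(s["ee_pos"],s["contact_force"],s["time_s"])
for n in("top","side"):
    c=bot.camera(n); W=world(c)
    im=c["image"][170:350,215:455] if n=="top" else c["image"][150:350,250:450]
    cv2.imwrite(f"pics/{n}7.png",cv2.resize(im[:,:,::-1],None,fx=3,fy=3,interpolation=cv2.INTER_CUBIC))
    near=np.hypot(W[...,0]-545.7,W[...,1]-65.7)
    k=(W[...,2]>57)&(W[...,2]<75)&(near<46); r=cv2.minAreaRect(W[k][:,:2].astype(np.float32)); print(n,k.sum(),r)
    p=W[k]; A=np.c_[p[:,:2]-p[:,:2].mean(0),np.ones(len(p))]; print("plane",np.linalg.lstsq(A,p[:,2],rcond=None)[0])
    k=(W[...,2]>116)&(W[...,2]<138)&(near<25); print("top",np.median(W[k],axis=0) if k.any() else None)
E
```

```text
[ 468.55798934 -162.29497224  235.2196267 ] [-0.27000232 -0.01747447  0.20049999] 22.2
top 743 ((547.5482788085938, 64.54238891601562), (63.95954895019531, 64.15287780761719), 6.016863822937012)
plane [-4.72979359e-03  2.93038399e-03  6.48628716e+01]
top [547.68655285  64.73581697 129.51437048]
side 602 ((546.1005249023438, 66.92807006835938), (63.9234619140625, 67.40530395507812), 6.115495681762695)
plane [ 9.46557611e-03 -2.14240542e-02  6.32365780e+01]
top [546.11414994  71.29039843 127.03179201]
```

View pics/top7.png

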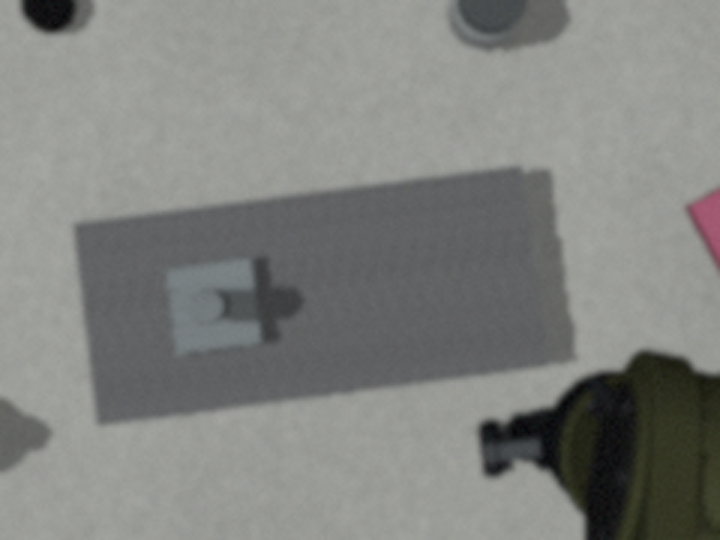

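View pics/side7.png

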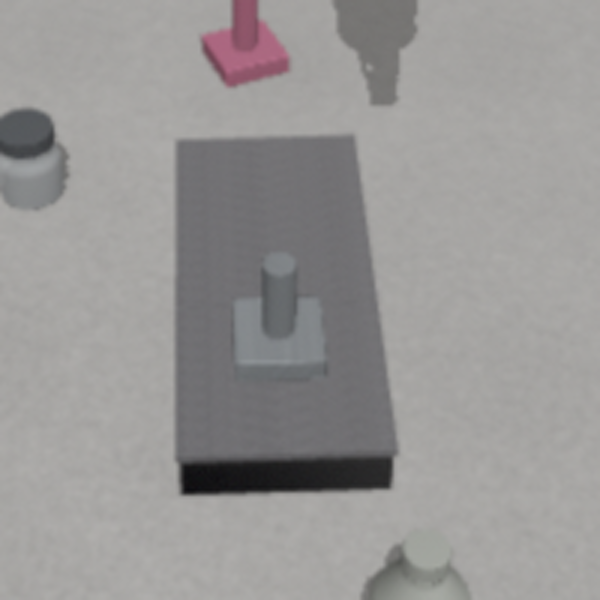

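The weight stands upright and level (tilt under about 0.3° from the top view), square to the box and not sunk. The arm is clear.

```bash
python3 - <<'E'
from rig import bot
print(bot.sign_off())
E
```

```text
the job is handed in; nothing more can be done
None
```

The steel weight is standing upright over the bearer and the job is handed in. However, **I broke the 15 N press limit during probing**, so it may be judged a fail. Two of my early taps, at about y = +89 and +69 mm, read about 16.8 N and 24.3 N vertically at the wrist. I had queued several taps at a fixed depth without reading the force between them, and the hard spot was stiffer than I allowed for. After that I tapped one at a time and shallower, and those taps peaked at 7.8 N.

- **Finding the bearer:** the cover was hard from about y = +51.7 to +91.1 mm and soft at 49.6 and 93.7. Allowing for the fingertip's width, that means two stiff slats about the seam at y = +70 mm. I measured their middle at 71.5 mm, with about 1.5 mm of camera and calibration offset. Pressing cannot place the bearer within those two slats more closely than about 5 mm.
- **Placing:** I took the grey weight, not the pink one, and set it down in steps of 0.5 to 1 mm at y of about 71.8 mm. The cover took the full load (about 9 N) within about 0.5 mm of contact, and the weight was then released.
- **Last checks:**
  - **Level and square:** the top view gave a tilt of about 0.3°, a yaw of about 6° against the box's 5.8°, and the plate top at 64.9 mm, so no sag.
  - **Disagreement:** a rougher plane fit from the side camera gave about 1.3° tilt and a plate top at 63.2 mm. That camera also read the bare cover about 1.3 mm low, so I put this down to its error.
  - **Other objects:** I never touched the bottle, jar, specimen or pink look-alike, but did not re-measure where they stand.
  - **Time:** it took about 22 s of the 72 s allowed.

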